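# Close up the small-parts case: tray on, lid clipped down

### The arm

A 7-joint arm with a two-finger parallel gripper is mounted at the origin on the work surface. World frame = base frame: x ahead of the robot, y to its left, z up, the work surface at z = 0. Lengths are in m, angles in rad, forces in N, time in s.
With the tool pointing down it reaches from about 0.4 to 0.85 m from the base axis. Payload 10.4 kg.
Tool frame: the origin (TCP) lies between the finger pads; the fingertips stand 19 mm ahead of it and the grasp point (between the pads) is the TCP (r.tcp_to_tips is the distance from the TCP to the fingertips, in m); z points along the fingers, y is the direction in which the jaws open and shut (so a half turn about z gives the same grasp; the last joint's range is limited). The gripper opens to 85 mm and grips with 20 to 120 N. Pads are 22 mm wide; open, the fingers measure 114 mm over their backs; the gripper's body (76 mm by 85 mm) begins 54 mm behind the grasp point. The pads swing forward as they close: fully open they stand 13 mm farther back than shut.
Start: joints at [-1.236, 0.332, -0.065, 1.46, 0.022, 1.35, -0.088], TCP at [0.219, 0.585, 0.25] pointing down, gripper open.
Joint ranges: [-2.6, 2.6], [-0.5, 2.12], [-1.47, 1.34], [0.16, 2.42], [-1.27, 4.41], [0.06, 2.06], [-2.6, 2.6]. Speed limits (rad/s): [2.22, 2.22, 2.79, 2.79, 3.14, 3.14, 3.14].

### API

Orientations are given as [roll, pitch, yaw] about the fixed x, y, z axes, in that order (R = Rz(yaw) Ry(pitch) Rx(roll)).
In Python, from plant import r, viewer, nets gives the robot as it stands. The module is installed in compiled form; this text tells all that it offers.
- The arm moves only by the shell command python3 -m crank 'ROWS' [FORCE]. ROWS is JSON, a list that holds one entry, the list of rows, each a list of 7 numbers: the shift along the tool's x, y, z in m, then the turn, a rotation vector about the tool's x, y, z in degrees, then the opening, from -1 (shut) to 1 (fully open). In form: [[[tx, ty, tz, rx, ry, rz, jaw], ...]]. A call has 1 to 8 rows; each row shifts and turns the commanded pose from where the row before left it, along the tool's axes as they then stand; what a row does not reach is not made up. A row lasts 1/12 s, in which the tool goes at most 41.7 mm and 7.16 degrees, less where a joint would pass 70% of its speed; a pose out of reach is approached as far as the arm can. A call is refused whole if a number of a shift passes 0.0417 or a number of a turn 7.16, either way. A call with a gripper value outside its range is refused whole. The fingers move at their own pace and stop on an object; FORCE is the grip in N (left out, the last holds). Time passes only in rows, so rows that do not move let the fingers close. It gives the time, the measured TCP pose, the force and the opening at its end, in the units of the state.
- r.observe(): the state, without advancing time (a new reading comes with each control period).
- viewer.read_camera(name): name is "scene" or "side" or "wrist"; returns the picture (480x640x3 uint8, red, green, blue); there is no depth.
- viewer.camera_info(name): a dict with "camera_matrix" (3x3 intrinsics, pixels), "camera_from_world" (4x4, takes a point from world to camera coordinates). Camera axes: x right, y up, looking along -z (the intrinsics and any distortion apply to the point x, -y, -z); pixel columns grow to the right and rows downward; lengths in m; the calibration is good to about 2 mm. A picture is of the moment at which its call begins: read the wrist's pose just before it. camera_info takes no time and is no camera call; for the wrist camera it gives the pose at the moment of the call.
- r.sign_off(): hands the job in, once; it reports no verdict.
Trained networks look in the newest picture that a camera, given by its name, has taken for a name from the list of things; names that differ only in an ending like _2 or _b are one class to them, and where a whole thing is asked for, a point or a joint stands for the part that bears it (a point fixed in the world has none). Each returns a list of dicts, best first, with "p" (0 to 1); they miss things now and then, are a little off and sometimes report something else, mostly with a low value. They report only what shows in the picture. A call takes as long as a camera call. They do not tell look-alikes from the thing itself.
- nets.spot_in(name, camera): "bbox" ([left, top, width, height] in pixels, round what is visible of it).
- nets.trace(name, camera): "pixels" (480x640 bool, what is visible of it) and "bbox" ([left, top, width, height] in pixels, round what is visible of it).
- nets.mark_of(name, camera): "xy" ([column, row] in pixels: a listed point, or the origin of a listed thing).
The state is a dict: "clock": time; "qpos": joint angles; "joint_vel": joint speeds; "effort": joint torques, N m; "eef_pos": TCP position; "tool_rot": TCP orientation; "force": force on the tool from outside, world axes, zero at the start; "torque": the same for the moment, N m; "opening": opening from 0.0 (shut) to 1.0 (fully open).
Only numpy, scipy, OpenCV 4.12 (cv2) and the standard library are available. Lean on these libraries where they do the work, as an engineer would, in place of code of your own. Each camera call takes 0.05 s, during which the arm holds its last target.

### The job

Close up the small-parts case on the workshop bench: lower the loose tray onto the screwed-down bottom box, cut corners over cut corners, so that it sits flat, then lower the lid over the tray the matching way round and press it straight down until both clip arms snap under the catches and it is fully home. Set the parts down by hand without dropping them, let go, and leave the other tools on the bench alone.

Things in the scene. Friction and masses are not known exactly. Their poses are not given: they have to be found in the camera images.
- case: Bottom box of the case, grey plastic, screwed to the bench: 140 x 110 mm (x, y), open on top with a cross divider, fittings inside. The two corners at its +x end are cut off at 45 degrees (18 mm legs), those at -x are square. Origin: centre of its underside on the bench, z up. Its outer wall ends in a flat shoulder at z = 34 mm, inside which stands a raised lip.
- case_lip (a point): Centre of the lip's top plane, 41 mm above the bottom box's origin. The lip is 7 mm high, 5 mm in from the outside at its foot and 6.7 mm in at its top, all round.
- case_catch (a point): Middle of the lower edge of the sprung steel catch on the bottom box's long side at +y (y = 61.5, z = 18 mm); a like one at y = -61.5. Each is 30 mm wide and sticks out 6.5 mm: a ramp 27 degrees from vertical, from z = 31 down to 18 mm. It springs inwards as a hook slides down the ramp and out again above the hook.
- tray: Loose tray, grey plastic, 140 x 110 mm, 0.15 to 0.3 kg, two +x corners cut like the box's. Origin: centre of its underside, z up. Below, a skirt 8 mm deep, 3.5 mm thick, slips round the box's lip (1.5 mm play per side) and rests on the shoulder: seated, its origin is 34 mm above the box's, x axes in the same sense. Floor z = 11, upper shoulder z = 24, lip (like the box's) to 31 mm.
- tray_grip (a point): Middle of the top edge of the tray's grip wall, 31 mm above the tray's origin. The wall runs along x through the middle, 10 mm thick (y), from z = 11 to 31 mm. On each side of its middle is an empty compartment 63 mm long (x) and 41 mm wide (y) for a finger. Small fittings lie in the end compartments only and do not come out.
- tray_cut_end (a point): Middle of the lower edge of the tray's end with the cut corners (70 mm from its origin along its +x).
- lid: Lid, grey plastic plate 140 x 110 mm, two +x corners cut, 0.11 to 0.2 kg. Origin: centre of its skirt's lower edge plane, z up; skirt 8 mm deep, plate z = 8 to 12 mm. Stands at first on its two clip arms, origin 48 mm above the bench. Skirt fits the tray's lip as the tray's fits the box. Fully home its origin is 58 mm above the box's. Laid on loosely it stops about 9 mm higher on the catches.
- lid_grip (a point): Middle of the top of the lid's grip bar, 34 mm above the lid's origin. The bar stands on the plate along x: 60 mm long, 14 mm thick (y), z = 12 to 34 mm. Snapping the lid home takes a straight push in the middle of about 6 to 20 N (more if it is pushed level, as both clips then snap at once), on the bar or on the plate beside it.
- lid_hook (a point): Middle of the hook bar (6 mm thick, along x) inside the lower end of the lid's clip arm at +y: y = 61.5, z = -44 mm from the lid's origin; a like one at -y. The rigid arms are 36 mm wide, hang from the lid's long sides to z = -48 mm, and span y = 63.5 to 67.5 mm. Home, the hooks are caught under the catches.
- lid_cut_end (a point): Middle of the lower skirt edge at the lid's end with the cut corners (70 mm from its origin along its +x).
- hammer: Hammer, 260 mm long, lying beyond the work; origin under its middle, x along it towards the head. Leave alone.
- screwdriver: Wood-handled screwdriver, 200 mm long, lying beyond the work; origin under its middle, x along it towards the tip. Leave alone.
- jar: Amber glass jar with a steel lid, 60 mm across and 85 mm high, standing beyond the work; origin under its centre. Leave alone.
Mind the look-alikes: they are no part of the job. Leave any green look-alike of the tray alone.

How it is judged:
On the way, in this order (a step that is already met when the one before it is completed fails the run):
1. the tray sits flat on the bottom box, matching way round, and is let go (z of tray in the frame of case between 0.031 and 0.0365 m and horizontal distance between tray and case below 0.006 m and angle between tray's own z axis and vertical below 0.03 rad and angle between the x axis of tray and the x axis of case, either way round below 0.06 rad and x of tray_cut_end in the frame of case above 0.05 m and contact force between the fingers and tray below 0.2 N and linear speed of tray below 0.02 m/s), for 0.2 s.
2. the lid is pressed fully home on the tray, both clips snapped (z of tray in the frame of case between 0.031 and 0.0365 m and horizontal distance between each of tray, lid and case below 0.006 m and angle between each of tray, lid's own z axis and vertical below 0.03 rad and angle between the x axis of each of tray, lid and the x axis of case, either way round below 0.06 rad and x of each of tray_cut_end, lid_cut_end in the frame of case above 0.05 m and z of lid in the frame of case between 0.055 and 0.0605 m), for 0.2 s.
At the end, for the whole second after the job is handed in: Tray flat on the bottom box (its origin 31 to 36.5 mm above the box's) and lid clipped fully home over it (origin 55 to 60.5 mm above the box's), both with their cut corners over the box's cut corners, within 6 mm sideways, 0.03 rad of level and 0.06 rad of the box's direction, released and at rest (all of step 2 and linear speed of each of tray, lid below 0.02 m/s); the robot touches nothing.
It fails at once if the tray is dropped or slammed onto the bottom box (faster than 0.45 m/s just above its seat) (horizontal distance between tray and case below 0.02 m and z of tray in the frame of case between 0.046 and 0.074 m and linear speed of tray above 0.45 m/s).
It fails at once if the lid is dropped or slammed on (faster than 0.45 m/s just above its seat) (horizontal distance between lid and case below 0.02 m and z of lid in the frame of case between 0.07 and 0.098 m and linear speed of lid above 0.45 m/s).
It fails at once if the hammer is disturbed (moved more than 40 mm) (distance of hammer from where it was at the start of the episode above 0.04 m).
It fails at once if the screwdriver is disturbed (moved more than 40 mm) (distance of screwdriver from where it was at the start of the episode above 0.04 m).
It fails at once if the jar is disturbed (moved more than 40 mm) (distance of jar from where it was at the start of the episode above 0.04 m).
It also fails if it takes over 64 s, if anything falls off the work surface, if the arm or the gripper's body presses on something with over 40 N, if the wrist force passes 120 N, or if a joint passes its speed limit or range.

## Working session

There is one attempt and no reset: what is moved stays moved. The work goes in short steps, Python scripts to look and compute and a shell command to move; the robot and the scene stay as the last step left them, time stands still between calls to the robot, and variables do not carry over. Pictures are saved under pics/ and viewed, and the job is handed in when it is done.

```bash
mkdir -p pics; cat > h.py <<'E'
import numpy as np, cv2
from plant import r, viewer, nets
def snap(c,n):
    im=viewer.read_camera(c); cv2.imwrite(f'pics/{n}.png',im[:,:,::-1]); return im
def P(c):
    i=viewer.camera_info(c); return np.array(i['camera_matrix']),np.array(i['camera_from_world'])
def proj(c,p):
    K,T=P(c); q=T@np.append(p,1); q=K@np.array([q[0],-q[1],-q[2]]); return q[:2]/q[2]
def ray(c,uv):
    K,T=P(c); d=np.linalg.inv(K)@np.array([uv[0],uv[1],1.]); d=np.array([d[0],-d[1],-d[2]])
    R=T[:3,:3]; o=-R.T@T[:3,3]; d=R.T@d; return o,d/np.linalg.norm(d)
def atz(c,uv,z):
    o,d=ray(c,uv); return o+d*(z-o[2])/d[2]
def tri(obs):
    A=np.zeros((3,3));b=np.zeros(3)
    for c,uv in obs:
        o,d=ray(c,uv) if isinstance(c,str) else c
        M=np.eye(3)-np.outer(d,d);A+=M;b+=M@o
    return np.linalg.solve(A,b)
E
python3 - <<'E'
from h import *
np.set_printoptions(precision=4,suppress=True)
print(r.observe())
for c in ['scene','side','wrist']:
    snap(c,c+'0'); 
    K,T=P(c); print(c,K.tolist(),(-T[:3,:3].T@T[:3,3]))
E
```

```text
{'clock': 0.0, 'qpos': array([-1.2356,  0.3329, -0.0647,  1.4609,  0.0216,  1.3498, -0.0885]), 'joint_vel': array([-0.0018,  0.0007,  0.0005, -0.0002,  0.0009, -0.0014,  0.0027]), 'effort': array([ -0.0005, -62.5455,   0.0486, -39.1609,   0.0162,   0.0097,
         0.    ]), 'eef_pos': array([0.2188, 0.5851, 0.2495]), 'tool_rot': array([-3.1403,  0.0001,  2.7838]), 'force': array([-0.3231,  0.6623, -0.1625]), 'torque': array([-0.0148,  0.0394, -0.0015]), 'opening': 1.0021331039346963}
scene [[440.8372241930043, 0.0, 322.7403935217585], [0.0, 440.8372241930043, 241.2315425468894], [0.0, 0.0, 1.0]] [ 1.3793 -0.2339  0.8265]
side [[539.0139592190934, 0.0, 322.8258518578867], [0.0, 539.0139592190934, 239.5006635604797], [0.0, 0.0, 1.0]] [-0.2807 -0.8555  0.7636]
wrist [[426.0208284263839, 0.0, 321.8415744016873], [0.0, 426.0208284263839, 247.17121601739268], [0.0, 0.0, 1.0]] [0.1543 0.6097 0.3731]
```

View pics/scene0.png

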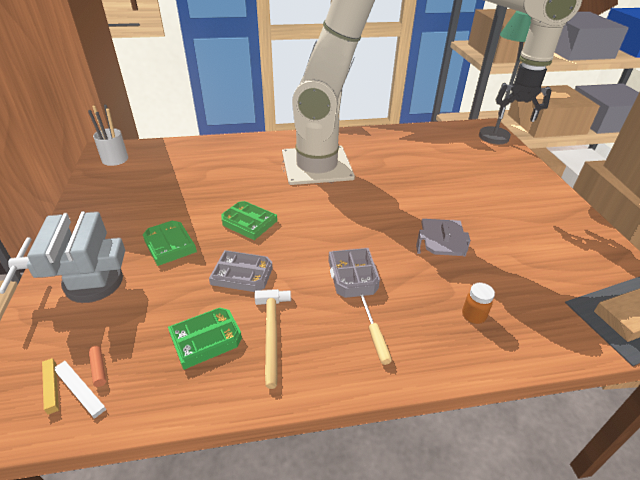

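View pics/side0.png

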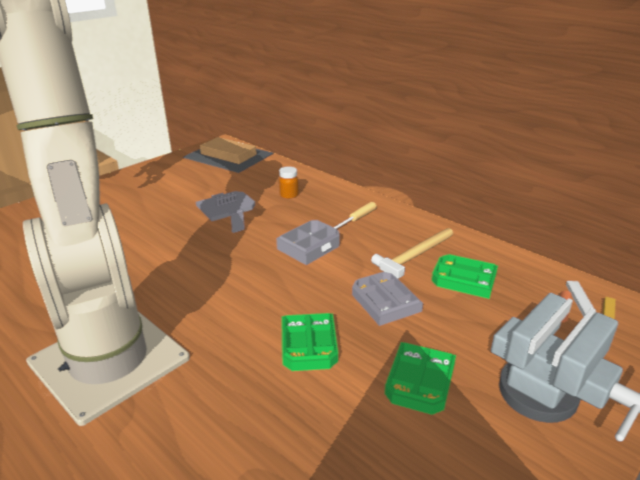

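View pics/wrist0.png

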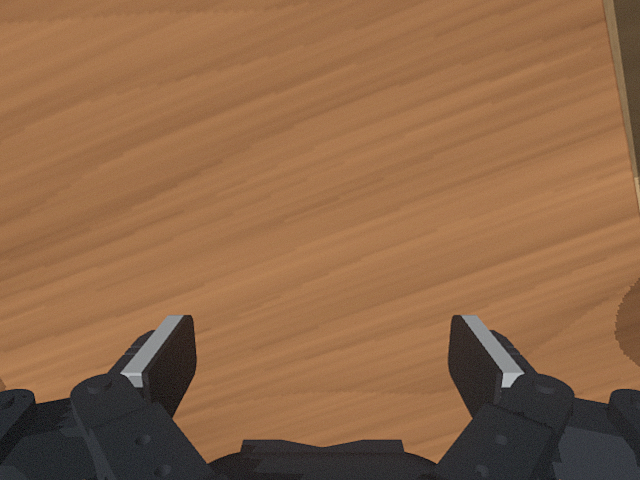

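```bash
python3 - <<'E'
from h import *
for c in ['scene','side','wrist']:
  for n in ['case','tray','lid','tray_grip','lid_grip','case_lip','tray_cut_end','lid_cut_end','case_catch','lid_hook']:
    print(c,n,[(np.round(d['xy']).tolist(),round(d['p'],2)) for d in nets.mark_of(n,c)])
print(r.observe()['clock'])
E
```

```text
scene case [([354.0, 275.0], 0.62)]
scene tray [([208.0, 338.0], 0.92), ([248.0, 225.0], 0.75), ([170.0, 244.0], 0.73), ([244.0, 276.0], 0.64)]
scene lid [([440.0, 237.0], 0.67), ([377.0, 268.0], 0.46)]
scene tray_grip [([243.0, 267.0], 0.89), ([168.0, 236.0], 0.68), ([201.0, 329.0], 0.61), ([249.0, 214.0], 0.56)]
scene lid_grip [([446.0, 225.0], 0.59)]
scene case_lip [([356.0, 268.0], 0.85)]
scene tray_cut_end [([160.0, 231.0], 0.95), ([230.0, 213.0], 0.79), ([238.0, 325.0], 0.77), ([268.0, 275.0], 0.71)]
scene lid_cut_end [([448.0, 254.0], 0.7)]
scene case_catch [([375.0, 268.0], 0.6)]
scene lid_hook [([462.0, 251.0], 0.69), ([379.0, 268.0], 0.43)]
side case [([312.0, 245.0], 0.64), ([245.0, 196.0], 0.22)]
side tray [([384.0, 300.0], 0.84), ([464.0, 279.0], 0.62), ([416.0, 380.0], 0.59), ([310.0, 344.0], 0.55)]
side lid [([227.0, 206.0], 0.56)]
side tray_grip [([304.0, 331.0], 0.81), ([426.0, 369.0], 0.69), ([384.0, 291.0], 0.66), ([466.0, 267.0], 0.65)]
side lid_grip [([224.0, 196.0], 0.56), ([307.0, 234.0], 0.42)]
side case_lip [([311.0, 234.0], 0.93)]
side tray_cut_end [([434.0, 271.0], 0.78), ([409.0, 407.0], 0.62), ([369.0, 285.0], 0.58), ([312.0, 371.0], 0.56)]
side lid_cut_end [([249.0, 200.0], 0.72)]
side case_catch [([294.0, 231.0], 0.6), ([230.0, 205.0], 0.24)]
side lid_hook []
wrist case []
wrist tray []
wrist lid []
wrist tray_grip []
wrist lid_grip []
wrist case_lip []
wrist tray_cut_end []
wrist lid_cut_end []
wrist case_catch []
wrist lid_hook []
1.65
```

```bash
python3 - <<'E'
from h import *
np.set_printoptions(precision=4,suppress=True)
for n,a,b in [('tray_grip',(243,267),(384,291)),('tray',(244,276),(384,300)),('lip',(356,268),(311,234)),('case',(354,275),(312,245)),('lid_grip',(446,225),(224,196)),('lid',(440,237),(227,206)),('lidcut',(448,254),(249,200)),('catch',(375,268),(294,231)),('traycutA',(268,275),(369,285))]:
    print(n,tri([('scene',a),('side',b)]))
import cv2
for c,(x,y,w,h) in {'scene':(200,200,290,110),'side':(180,170,260,160)}.items():
    im=cv2.imread(f'pics/{c}0.png')[y:y+h,x:x+w]; cv2.imwrite(f'pics/{c}0z.png',cv2.resize(im,None,fx=2.7,fy=2.7,interpolation=cv2.INTER_CUBIC))
E
```

```text
tray_grip [ 0.5269 -0.2811  0.0243]
tray [ 0.5309 -0.2807 -0.0044]
lip [0.5844 0.0072 0.0331]
case [0.5812 0.0032 0.0033]
lid_grip [0.5085 0.2728 0.0836]
lid [0.5121 0.2642 0.0497]
lidcut [0.5833 0.257  0.0471]
catch [0.5778 0.0628 0.0211]
traycutA [ 0.5456 -0.2207  0.0023]
```

View pics/scene0z.png

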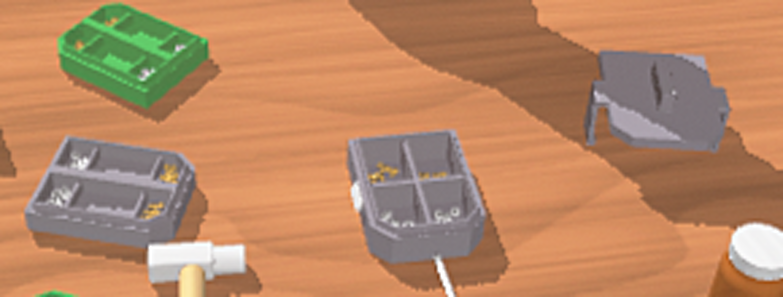

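View pics/side0z.png

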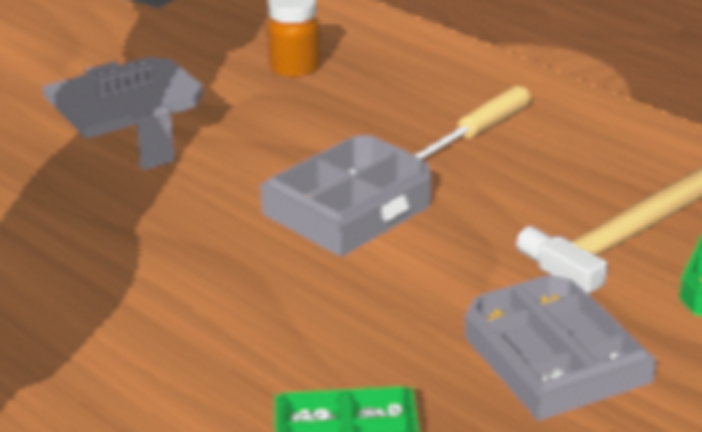

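```bash
python3 -m crank '[[[-0.037,-0.015,0,0,0,0,1],[-0.037,-0.015,0,0,0,0,1],[-0.037,-0.015,0,0,0,0,1],[-0.037,-0.015,0,0,0,0,1],[-0.037,-0.015,0,0,0,0,1],[-0.037,-0.015,0,0,0,0,1]]]'; python3 -m crank '[[[-0.037,-0.015,0,0,0,0,1],[-0.037,-0.015,0,0,0,0,1],[-0.037,-0.015,0,0,0,0,1],[-0.037,-0.015,0,0,0,0,1],[-0.037,-0.015,0,0,0,0,1],[-0.037,-0.015,0,0,0,0,1],[0,0,0,0,0,0,1],[0,0,0,0,0,0,1]]]'
cat >> h.py <<'E'
def look(tag,names):
    o=r.observe(); inf=viewer.camera_info('wrist'); im=snap('wrist',tag)
    np.save(f'pics/{tag}_T.npy',np.array(inf['camera_from_world']))
    print('tcp',np.round(o['eef_pos'],4),'rpy',np.round(np.degrees(o['tool_rot']),2))
    for n in names: print(n,[(np.round(d['xy'],1).tolist(),round(d['p'],2)) for d in nets.mark_of(n,'wrist')])
    return im
def rayT(tag,uv):
    K,_=P('wrist'); T=np.load(f'pics/{tag}_T.npy'); d=np.linalg.inv(K)@np.array([uv[0],uv[1],1.]); d=np.array([d[0],-d[1],-d[2]])
    R=T[:3,:3]; o=-R.T@T[:3,3]; d=R.T@d; return o,d/np.linalg.norm(d)
def atzT(tag,uv,z):
    o,d=rayT(tag,uv); return o+d*(z-o[2])/d[2]
E
python3 - <<'E'
from h import *
look('w1',['lid_grip','lid','lid_cut_end','case_lip'])
E
```

```text
clock: 2.15
eef_pos: [0.3965, 0.4219, 0.2506]
tool_rot: [3.141, 0.0, 2.784]
force: [1.2, 0.7, 0.6]
opening: 0.996
clock: 2.82
eef_pos: [0.5734, 0.2585, 0.2501]
tool_rot: [-3.141, 0.001, 2.779]
force: [0.1, 0.7, 0.4]
opening: 1.003
tcp [0.5734 0.2585 0.2501] rpy [-1.7995e+02  4.0000e-02  1.5921e+02]
lid_grip [([309.8, 141.4], 0.67)]
lid [([315.4, 137.1], 0.57)]
lid_cut_end [([326.2, 230.5], 0.97)]
case_lip [([48.1, 325.6], 0.63)]
```

View pics/w1.png

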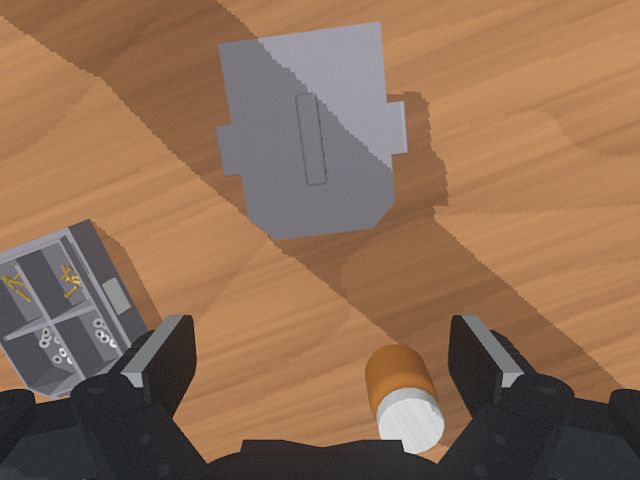

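The picture shows the lid with bar ends at about (307,93) and (317,185), cut end towards the bottom of the image; the case is partly visible at lower left, the jar at (400,400). Moving on to the case.

```bash
python3 -m crank '[[[-0.0154,-0.0367,0,0,0,0,1],[-0.0154,-0.0367,0,0,0,0,1],[-0.0154,-0.0367,0,0,0,0,1],[-0.0154,-0.0367,0,0,0,0,1],[-0.0154,-0.0367,0,0,0,0,1],[-0.0154,-0.0367,0,0,0,0,1],[-0.0154,-0.0367,0,0,0,0,1],[-0.0154,-0.0367,0,0,0,0,1]]]'; python3 -m crank '[[[0,0,0,0,0,7,1],[0,0,0,0,0,7,1],[0,0,0,0,0,7,1],[0,0,0,0,0,7,1],[0,0,0,0,0,7,1],[0,0,0,0,0,7,1],[0,0,0,0,0,7,1],[0,0,0,0,0,7,1]]]';python3 -m crank '[[[0,0,0,0,0,7,1],[0,0,0,0,0,6,1],[0,0,0,0,0,0,1],[0,0,0,0,0,0,1]]]'
python3 - <<'E'
from h import *
np.set_printoptions(precision=4,suppress=True)
look('w2',['case','case_lip','case_catch','tray_grip','tray_cut_end'])
print(atzT('w1',(307,93),.082),atzT('w1',(317,185),.082),atzT('w1',(311.5,139),.082))
E
```

```text
clock: 3.73
eef_pos: [0.584, -0.0575, 0.2507]
tool_rot: [3.141, 0.0, 2.786]
force: [1.0, 0.0, 0.6]
opening: 1.001
clock: 4.4
eef_pos: [0.5842, -0.0555, 0.2504]
tool_rot: [3.141, -0.001, 1.802]
force: [-0.2, -0.4, -0.1]
opening: 1.0
clock: 4.73
eef_pos: [0.5843, -0.0558, 0.2504]
tool_rot: [3.141, -0.0, 1.584]
force: [0.8, -0.8, 0.2]
opening: 1.004
tcp [ 0.5843 -0.0558  0.2504] rpy [179.99  -0.02  90.78]
case [([318.2, 137.7], 0.92)]
case_lip [([312.8, 136.8], 0.87), ([259.9, 424.8], 0.7), ([524.3, 133.2], 0.51)]
case_catch [([312.9, 53.1], 0.75)]
tray_grip [([257.5, 446.2], 0.65), ([312.1, 52.0], 0.62)]
tray_cut_end [([429.2, 446.0], 0.78), ([283.8, 365.2], 0.75)]
[0.4858 0.2821 0.082 ] [0.5433 0.2669 0.082 ] [0.5136 0.2744 0.082 ]
```

View pics/w2.png

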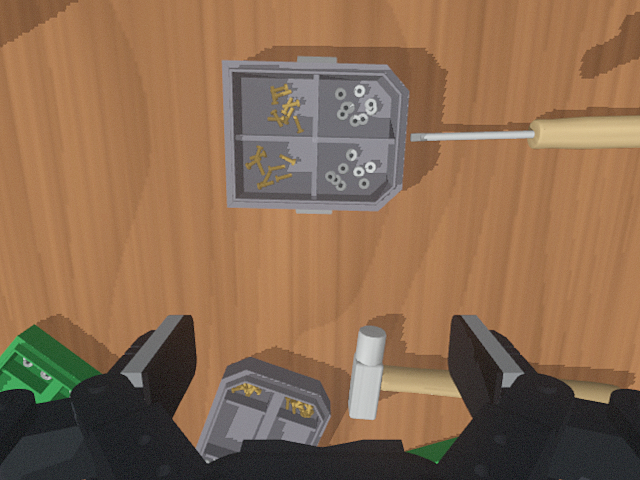

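```bash
python3 - <<'E'
import cv2
im=cv2.imread('pics/w2.png')[45:225,210:420]; cv2.imwrite('pics/w2z.png',cv2.resize(im,None,fx=3.3,fy=3.3,interpolation=cv2.INTER_CUBIC))
E
```

```text
(no output)
```

View pics/w2z.png

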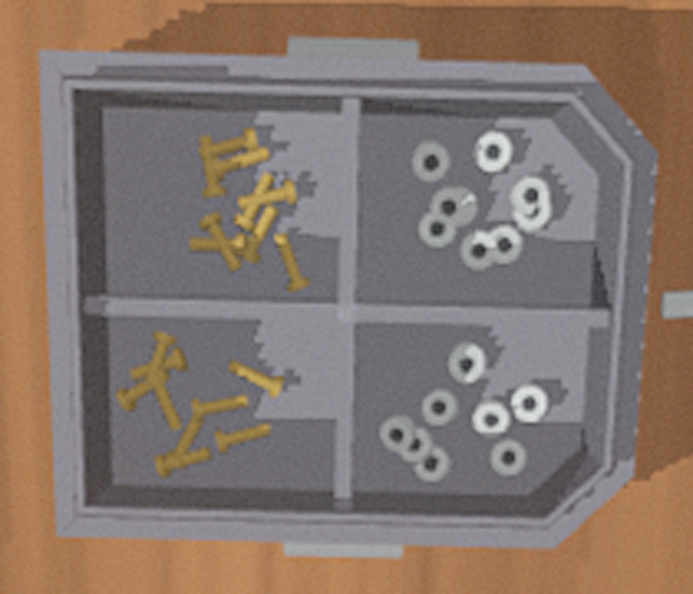

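```bash
cat >> h.py <<'E'
from scipy.optimize import least_squares
def fit(tag,pts,model,x0,freez=True):
    K,_=P('wrist'); T=np.load(f'pics/{tag}_T.npy')
    def res(p):
        x,y,a=p[:3]; z=p[3] if freez else 0
        c,s=np.cos(a),np.sin(a); out=[]
        for uv,m in zip(pts,model):
            w=np.array([x+c*m[0]-s*m[1],y+s*m[0]+c*m[1],z+m[2],1]); q=T@w; q=K@np.array([q[0],-q[1],-q[2]]); out+=list(q[:2]/q[2]-uv)
        return out
    s=least_squares(res,x0 if freez else x0[:3],loss='soft_l1'); print('fit',np.round(s.x,4),'deg',round(np.degrees(s.x[2]),2),'rms px',np.sqrt(np.mean(np.array(res(s.x))**2)), np.round(res(s.x),1)); return s.x
E
python3 - <<'E'
from h import *
z=np.array([(40,52),(57,535),(585,67),(657,148),(632,468),(555,548)],float)
pts=np.array([210,45])+(z+.5)/3.3-.5
m=[(-70,55,34),(-70,-55,34),(52,55,34),(70,37,34),(70,-37,34),(52,-55,34)]
m=np.array(m)/1000
fit('w2',pts,m,[.584,.005,0,0]); fit('w2',pts,m,[.584,.005,0,0],False)
z=np.array([(67,82),(78,518),(575,97),(628,160),(607,470),(548,520)],float)
E
```

```text
fit [ 0.5778  0.0051 -0.0089 -0.0014] deg -0.51 rms px 0.7448568829683848 [ 0.  -0.3  0.4  0.1 -0.6 -1.  -0.1  0.8  0.4  2.  -0.1 -0.6]
fit [ 0.5778  0.0051 -0.009 ] deg -0.51 rms px 0.8306223736278915 [-0.5 -0.7  0.   0.4 -0.4 -1.2  0.2  0.7  0.6  2.2  0.1 -0.3]
```

Case seen cleanly; corners give case at (0.578, 0.005), yaw −0.5°, height consistent (z error −1.4 mm). Now the tray.

```bash
python3 -m crank '[[[-0.034,-0.009,0,0,0,0,1],[-0.034,-0.009,0,0,0,0,1],[-0.034,-0.009,0,0,0,0,1],[-0.034,-0.009,0,0,0,0,1],[-0.034,-0.009,0,0,0,0,1],[-0.034,-0.009,0,0,0,0,1],[-0.034,-0.009,0,0,0,0,1],[-0.034,-0.009,0,0,0,0,1]]]'; python3 -m crank '[[[0,0,0,0,0,7,1],[0,0,0,0,0,7,1],[0,0,0,0,0,0,1],[0,0,0,0,0,0,1]]]'
python3 - <<'E'
from h import *
np.set_printoptions(precision=4,suppress=True)
look('w3',['tray','tray_grip','tray_cut_end'])
im=cv2.imread('pics/w3.png')[20:260,200:480]; cv2.imwrite('pics/w3z.png',cv2.resize(im,None,fx=2.5,fy=2.5,interpolation=cv2.INTER_CUBIC))
E
```

```text
clock: 5.7
eef_pos: [0.5141, -0.331, 0.2504]
tool_rot: [3.141, -0.0, 1.581]
force: [0.0, -0.5, 0.9]
opening: 0.998
clock: 6.03
eef_pos: [0.5148, -0.3292, 0.2501]
tool_rot: [-3.141, -0.0, 1.34]
force: [0.4, -1.1, -0.3]
opening: 1.002
tcp [ 0.5148 -0.3292  0.2501] rpy [-179.98   -0.01   76.76]
tray [([320.1, 152.3], 0.82), ([564.3, 198.3], 0.73), ([220.3, 387.3], 0.61), ([67.1, 190.1], 0.59)]
tray_grip [([584.8, 206.8], 0.89), ([217.1, 409.0], 0.86), ([318.2, 158.6], 0.84), ([46.0, 193.5], 0.68)]
tray_cut_end [([528.9, 132.2], 0.69), ([39.7, 254.8], 0.64), ([318.9, 152.9], 0.58), ([163.8, 423.8], 0.55)]
```

View pics/w3.png

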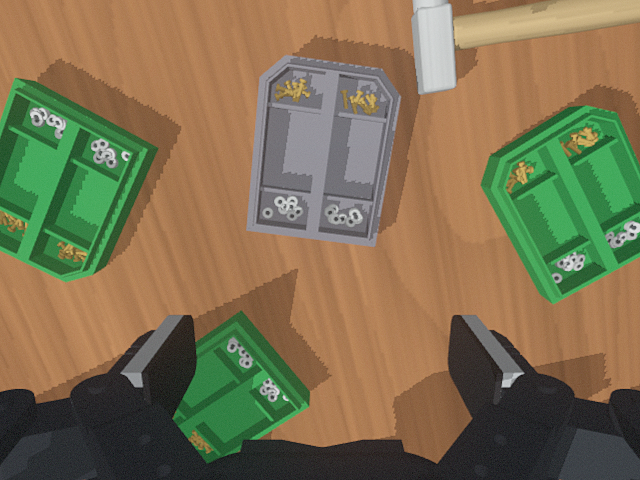

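View pics/w3z.png

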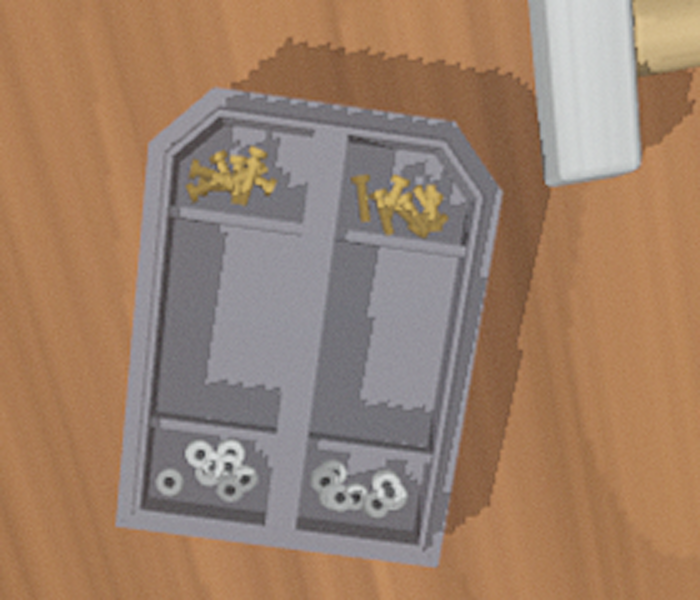

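```bash
python3 - <<'E'
from h import *
z=np.array([(115,527),(438,566),(502,190),(455,122),(215,88),(150,150)],float)
pts=np.array([200,20])+(z+.5)/2.5-.5
m=np.array([(-70,55,24),(-70,-55,24),(52,-55,24),(70,-37,24),(70,37,24),(52,55,24)])/1000
fit('w3',pts,m,[.528,-.281,1.2,0]); p=fit('w3',pts,m,[.528,-.281,1.2,0],False)
print(atzT('w3',(318.2,158.6),.031))
E
```

```text
fit [ 5.2520e-01 -2.8230e-01  1.2106e+00 -1.0000e-03] deg 69.36 rms px 0.8687946970865728 [ 0.9 -0.2  0.2  0.3  0.   0.8 -0.2  0.1 -0.4  0.2 -0.2 -2.7]
fit [ 0.5252 -0.2823  1.2102] deg 69.34 rms px 0.9133639164996641 [ 0.6  0.   0.3  0.7  0.2  0.7 -0.  -0.1 -0.6 -0.  -0.4 -2.8]
[ 0.5219314  -0.28394851  0.031     ]
```

```bash
python3 -m crank '[[[0,0,0,0,0,7,0],[0,0,0,0,0,0.4,0],[0,-0.007,0.03,0,0,0,0],[0,0,0.03,0,0,0,0],[0,0,0,0,0,0,0],[0,0,0,0,0,0,0]]]' 40
python3 - <<'E'
from h import *
np.set_printoptions(precision=4,suppress=True)
print(r.tcp_to_tips)
look('w4',['tray','tray_grip'])
im=cv2.imread('pics/w4.png')[0:300,180:500]; cv2.imwrite('pics/w4z.png',cv2.resize(im,None,fx=2.,fy=2.,interpolation=cv2.INTER_CUBIC))
E
```

```text
clock: 6.73
eef_pos: [0.5077, -0.3263, 0.1898]
tool_rot: [-3.139, -0.0, 1.209]
force: [-0.1, -0.8, 0.8]
opening: 0.504
0.019
tcp [ 0.5077 -0.3263  0.1898] rpy [-179.86   -0.01   69.27]
tray [([623.6, 176.7], 0.77), ([244.1, 442.1], 0.72), ([324.1, 158.5], 0.71), ([41.3, 238.3], 0.68)]
tray_grip [([321.6, 160.8], 0.92), ([9.8, 247.4], 0.69)]
```

View pics/w4z.png

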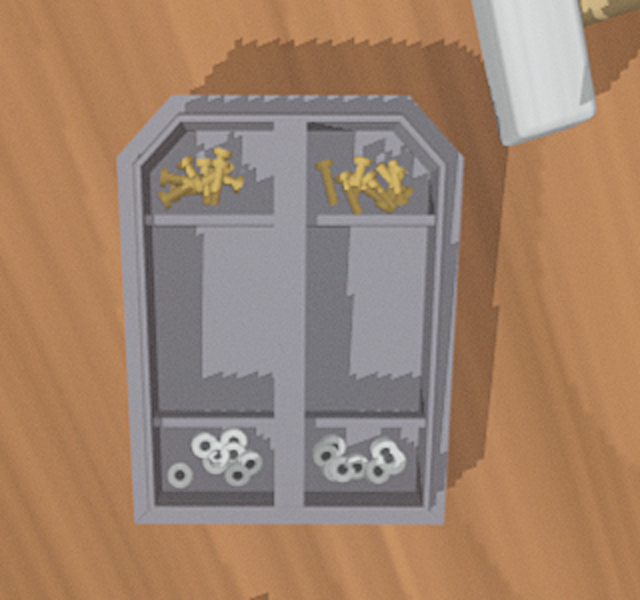

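```bash
python3 - <<'E'
from h import *
z=np.array([(135,523),(443,523),(463,157),(411,97),(178,95),(118,158)],float)
pts=np.array([180,0])+(z+.5)/2-.5
m=np.array([(-70,55,24),(-70,-55,24),(52,-55,24),(70,-37,24),(70,37,24),(52,55,24)])/1000
fit('w4',pts,m,[.528,-.281,1.2,0]); p=fit('w4',pts,m,[.528,-.281,1.2,0],False)
print(atzT('w4',(321.6,160.8),.031), tri([rayT('w4',(321.6,160.8)),rayT('w3',(318.2,158.6))]))
o=r.observe();y=o['tool_rot'][2];d=p[:2]-o['eef_pos'][:2]
print('tx',d@[np.cos(y),np.sin(y)],'ty',d@[np.sin(y),-np.cos(y)])
E
```

```text
fit [ 0.5255 -0.2825  1.2046 -0.0013] deg 69.02 rms px 0.7412690055742857 [ 0.2 -0.5  0.2  0.3  0.6  0.6 -0.4 -0.2 -2.1  0.3  0.5 -0.5]
fit [ 0.5255 -0.2826  1.2047] deg 69.03 rms px 0.8567159754484378 [-0.1  0.1  0.5  0.9  0.9  0.5 -0.2 -0.5 -2.4  0.   0.1 -0.7]Traceback (most recent call last):
  File "<stdin>", line 6, in <module>
  File "h.py", line 17, in tri
    o,d=ray(c,uv) if isinstance(c,str) else c
    ^^^
ValueError: too many values to unpack (expected 2)
```

Two views agree: tray at (0.5255, −0.2825), yaw 69°, height as stated. Descend on the wall.

```bash
python3 -m crank '[[[0.024,0.001,0.025,0,0,0,0],[0.0235,0,0.025,0,0,0,0],[0,0,0.025,0,0,0,0],[0,0,0.025,0,0,0,0],[0,0,0.02,0,0,0,0],[0,0,0.02,0,0,0,0],[0,0,0.014,0,0,0,0],[0,0,0,0,0,0,0]]]'; python3 -m crank '[[[0,0,0,0,0,0,-1],[0,0,0,0,0,0,-1],[0,0,0,0,0,0,-1],[0,0,0,0,0,0,-1],[0,0,0,0,0,0,-1],[0,0,0,0,0,0,-1]]]' 50
```

```text
clock: 7.55
eef_pos: [0.5255, -0.2824, 0.0347]
tool_rot: [-3.139, -0.0, 1.207]
force: [-0.5, -0.1, 0.7]
opening: 0.499
clock: 8.05
eef_pos: [0.5269, -0.2835, 0.038]
tool_rot: [3.139, -0.0, 1.206]
force: [-2.2, 0.7, 7.6]
opening: 0.098
```

```bash
python3 -m crank '[[[0,0,-0.01,0,0,0,-1],[0,0,-0.02,0,0,0,-1],[0,0,-0.02,0,0,0,-1],[0,0,0,0,0,0,-1],[0,0,0,0,0,0,-1]]]' 50
python3 - <<'E'
from h import *
look('w5',[]);snap('side','side5')
E
```

```text
clock: 8.47
eef_pos: [0.5268, -0.2831, 0.0877]
tool_rot: [3.139, -0.001, 1.206]
force: [-0.6, 0.6, -2.6]
opening: 0.101
tcp [ 0.5268 -0.2831  0.0877] rpy [ 1.7985e+02 -3.0000e-02  6.9110e+01]
```

View pics/w5.png

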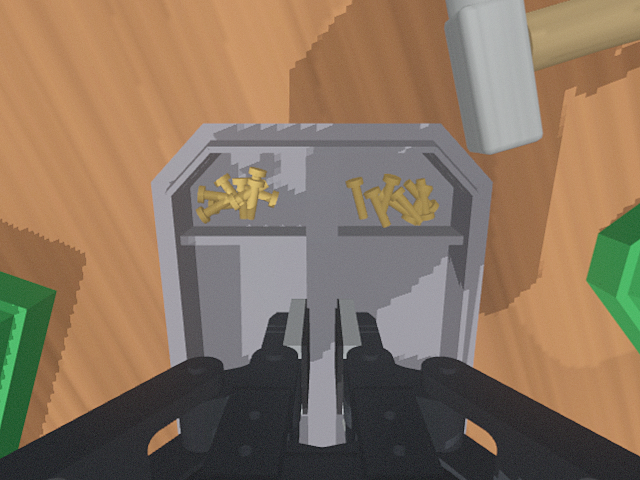

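View pics/side5.png

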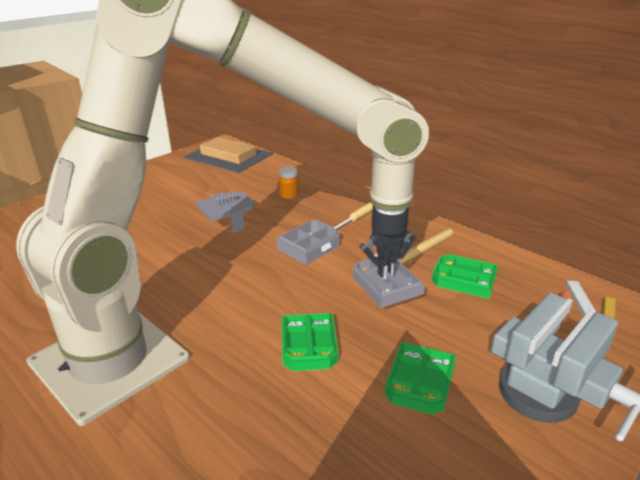

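```bash
python3 - <<'E'
from h import *
pts=np.array([(152,184),(203,124),(442,124),(492,187)],float)
m=np.array([(52,55,24),(70,37,24),(70,-37,24),(52,-55,24)])/1000
p=fit('w5',pts,m,[.527,-.283,1.2,0.05])
o=r.observe();y=o['tool_rot'][2];d=p[:2]-o['eef_pos'][:2]
print('tray in tool: x',d@[np.cos(y),np.sin(y)],'y',d@[np.sin(y),-np.cos(y)],'z below',o['eef_pos'][2]-p[3])
E
```

```text
fit [ 0.5261 -0.2833  1.2001  0.0495] deg 68.76 rms px 1.3534868234611028 [-0.7 -1.2  0.4  1.  -0.5  2.4  0.7 -2.3]
tray in tool: x -0.0006297865528800592 y 0.0006363243366824482 z below 0.03626885789061004
```

```bash
python3 -m crank '[[[0,0,-0.03,0,0,0,-1],[0,0,-0.03,0,0,0,-1],[0,0,-0.02,0,0,0,-1]]]' 80;  python3 -m crank '[[[0.0359,-0.0069,0,0,0,0,-1],[0.0359,-0.0069,0,0,0,0,-1],[0.0359,-0.0069,0,0,0,0,-1],[0.0359,-0.0069,0,0,0,0,-1],[0.0359,-0.0069,0,0,0,0,-1],[0.0359,-0.0069,0,0,0,0,-1],[0.0359,-0.0069,0,0,0,0,-1],[0.0359,-0.0069,0,0,0,0,-1]]]' 
python3 -m crank '[[[0,0,0,0,0,5,-1],[0,0,0,0,0,5,-1],[0,0,0,0,0,5,-1],[0,0,0,0,0,5,-1],[0,0,0,0,0,5,-1],[0,0,0,0,0,5,-1],[0,0,0,0,0,5,-1]]]'
python3 -m crank '[[[0,0,0,0,0,5,-1],[0,0,0,0,0,5,-1],[0,0,0,0,0,5,-1],[0,0,0,0,0,5,-1],[0,0,0,0,0,5,-1],[0,0,0,0,0,5,-1],[0,0,0,0,0,4.5,-1],[0,0,0,0,0,0,-1]]]'
python3 - <<'E'
from h import *
look('w6',['case']);snap('side','side6');snap('scene','scene6')
E
```

```text
clock: 8.82
eef_pos: [0.5258, -0.2831, 0.1674]
tool_rot: [-3.141, 0.0, 1.206]
force: [0.2, -0.4, -1.7]
opening: 0.088
clock: 9.48
eef_pos: [0.5763, 0.007, 0.1652]
tool_rot: [-3.14, 0.001, 1.206]
force: [0.7, -0.4, -2.4]
opening: 0.086
clock: 10.07
eef_pos: [0.5762, 0.0051, 0.1651]
tool_rot: [-3.141, 0.002, 0.591]
force: [0.5, -0.2, -2.2]
opening: 0.087
clock: 10.73
eef_pos: [0.5763, 0.0052, 0.1652]
tool_rot: [3.141, 0.002, -0.011]
force: [-0.1, 0.6, -2.2]
opening: 0.085
tcp [0.5763 0.0052 0.1652] rpy [ 1.7997e+02  1.1000e-01 -6.1000e-01]
case []
```

View pics/w6.png

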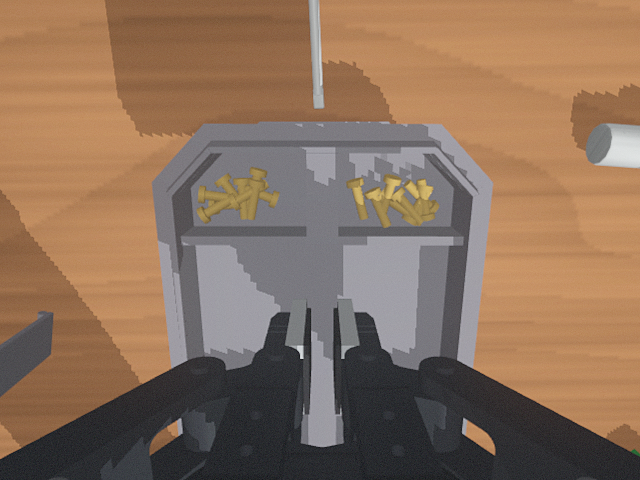

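View pics/side6.png

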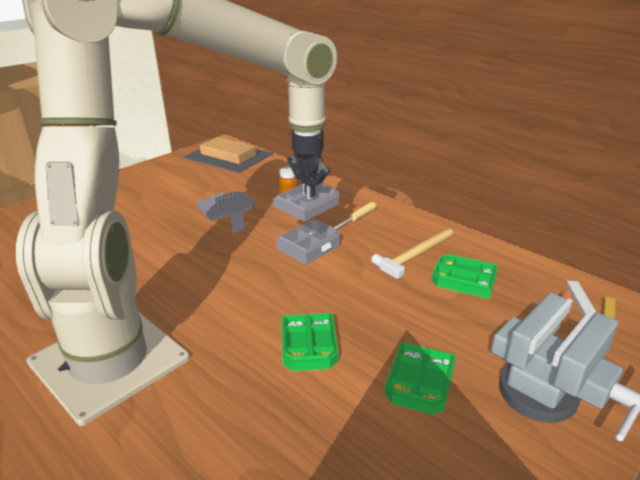

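View pics/scene6.png

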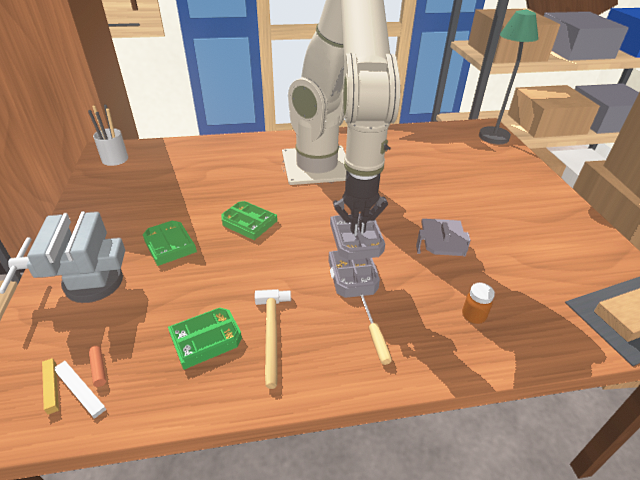

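```bash
python3 -m crank '[[[0.0015,0,0.025,0,0,0,-1],[0,0,0.025,0,0,0,-1],[0,0,0.02,0,0,0,-1],[0,0,0.008,0,0,0,-1],[0,0,0,0,0,0,-1],[0,0,0,0,0,0,-1]]]'
python3 - <<'E'
from h import *
look('w7',[]);a=snap('side','side7');b=snap('scene','scene7')
c=np.hstack([cv2.resize(a[170:270,260:360],(400,400),interpolation=cv2.INTER_CUBIC),cv2.resize(b[215:315,305:405],(400,400),interpolation=cv2.INTER_CUBIC)])
cv2.imwrite('pics/z7.png',c[:,:,::-1])
E
```

```text
clock: 11.43
eef_pos: [0.5786, 0.0049, 0.0888]
tool_rot: [3.141, -0.0, -0.007]
force: [-0.4, -1.0, -1.9]
opening: 0.091
tcp [0.5786 0.0049 0.0888] rpy [ 1.7999e+02 -1.0000e-02 -3.8000e-01]
```

View pics/z7.png

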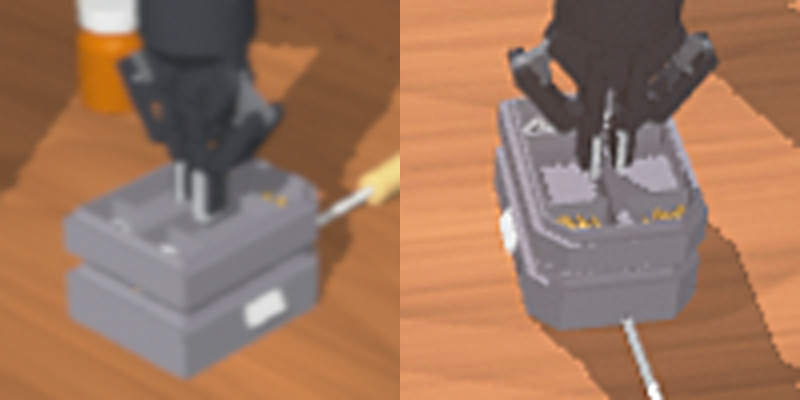

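View pics/w7.png

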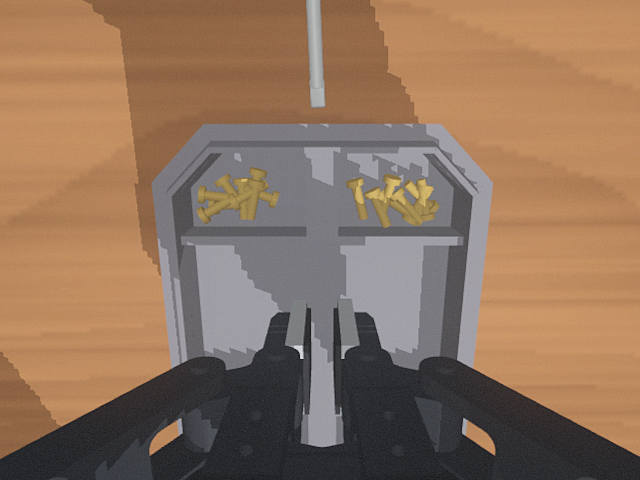

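Tray hovers square over the box in both views (cut corners over cut corners). Lower slowly.

```bash
python3 -m crank '[[[0,0,0.004,0,0,0,-1],[0,0,0.004,0,0,0,-1],[0,0,0.004,0,0,0,-1],[0,0,0,0,0,0,-1]]]';python3 -m crank '[[[0,0,0.003,0,0,0,-1],[0,0,0.003,0,0,0,-1],[0,0,0,0,0,0,-1]]]'
```

```text
clock: 11.92
eef_pos: [0.5779, 0.0052, 0.0754]
tool_rot: [3.142, 0.001, -0.007]
force: [-0.7, -0.1, -2.3]
opening: 0.083
clock: 12.17
eef_pos: [0.5786, 0.005, 0.0721]
tool_rot: [-3.14, 0.0, -0.007]
force: [-11.4, 0.9, 24.4]
opening: 0.087
```

```bash
python3 -m crank '[[[-0.001,0,-0.001,0,0,0,-1],[0,0,0,0,0,0,-1],[0,0,0,0,0,0,-1]]]'
python3 - <<'E'
from h import *
look('w8',[]);a=snap('side','side8');b=snap('scene','scene8')
c=np.hstack([cv2.resize(a[170:270,260:360],(400,400),interpolation=cv2.INTER_CUBIC),cv2.resize(b[215:315,305:405],(400,400),interpolation=cv2.INTER_CUBIC)])
cv2.imwrite('pics/z8.png',c[:,:,::-1])
E
```

```text
clock: 12.42
eef_pos: [0.5779, 0.0051, 0.0721]
tool_rot: [-3.141, -0.001, -0.007]
force: [-3.2, 0.3, 10.4]
opening: 0.086
tcp [0.5779 0.0051 0.0721] rpy [-1.7997e+02 -5.0000e-02 -4.1000e-01]
```

View pics/z8.png

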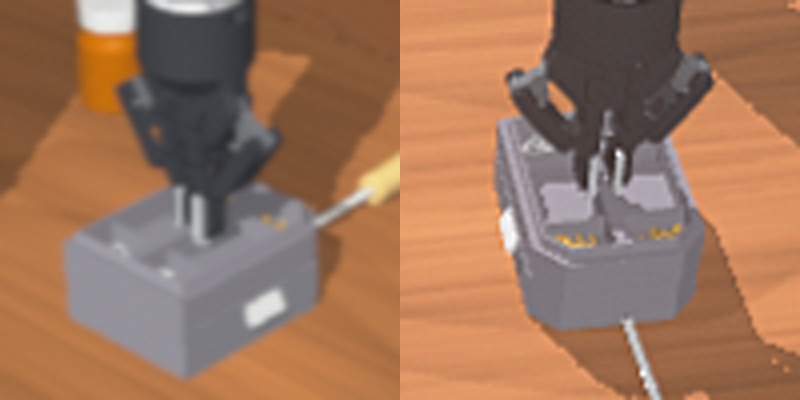

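Seated flush. Ease off, open part-way, lift out.

```bash
python3 -m crank '[[[-0.0004,0,-0.0007,0,0,0,-1],[0,0,0,0,0,0,-0.4],[0,0,0,0,0,0,-0.1],[0,0,0,0,0,0,-0.1],[0,0,0,0,0,0,-0.1]]]'
python3 -m crank '[[[0,0,-0.015,0,0,0,-0.1],[0,0,-0.025,0,0,0,-0.1],[0,0,-0.035,0,0,0,-0.1],[0,0,-0.04,0,0,0,-0.1],[0,0,-0.04,0,0,0,0.5],[-0.03,0,-0.025,0,0,0,1],[-0.038,0,0,0,0,0,1],[0,0,0,0,0,0,1]]]'
python3 - <<'E'
from h import *
look('w9',['tray_grip']);a=snap('side','side9')
E
```

```text
clock: 12.98
eef_pos: [0.577, 0.0051, 0.0719]
tool_rot: [-3.142, -0.0, -0.007]
force: [-0.0, -0.8, -0.1]
opening: 0.445
clock: 13.65
eef_pos: [0.5044, 0.0042, 0.2531]
tool_rot: [-3.135, 0.0, -0.009]
force: [0.2, 0.1, -0.2]
opening: 0.986
tcp [0.5044 0.0042 0.2531] rpy [-1.796e+02  1.000e-02 -5.200e-01]
tray_grip [([320.5, 120.6], 0.88)]
```

View pics/w9.png

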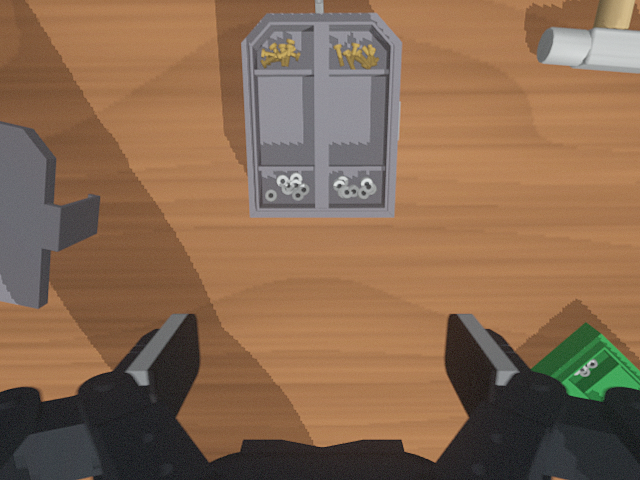

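```bash
python3 - <<'E'
from h import *
pts=np.array([(249,216),(394,215.5),(401,43),(372,13),(263,14),(243,42)],float)
m=np.array([(-70,55,24),(-70,-55,24),(52,-55,24),(70,-37,24),(70,37,24),(52,55,24)])/1000
fit('w9',pts,m,[.578,.005,0,0.034]); fit('w9',pts,m+[0,0,.034],[.578,.005,0,0],False)
# lid from w1: plate corners z=.060 top
pts=np.array([(219,43),(380,22),(394,203),(374,227),(276,239),(248,216)],float)
m=np.array([(-70,-55,12),(-70,55,12),(52,55,12),(70,37,12),(70,-37,12),(52,-55,12)])/1000
fit('w1',pts,m,[.51,.27,-.2,0.048])
print(r.observe()['qpos'])
E
```

```text
fit [ 0.5771  0.0066 -0.005   0.031 ] deg -0.29 rms px 1.418111866073843 [ 0.6  0.1 -1.2  0.3 -1.  -1.2  2.6  0.   2.6 -0.2 -2.3  0.9]
fit [ 0.5768  0.0067 -0.0032] deg -0.18 rms px 1.604678733224907 [ 0.   1.5 -0.6  1.4 -0.5 -1.5  2.8 -0.6  1.8 -0.6 -3.3  0.8]
fit [ 0.5142  0.2742 -0.2442  0.0459] deg -13.99 rms px 1.0702812463435782 [-0.1  0.1  0.7 -0.1  0.1 -1.8 -1.9  0.4 -0.3 -0.4  0.6  2.4]
[-0.9107634   0.06620782  0.85746838  1.79734055 -0.05401178  1.30005094
 -1.61678531]
```

```bash
for i in 1; do python3 -m crank '[[[0,0,0,0,0,-6.9,1],[0,0,0,0,0,-6.9,1],[0,0,0,0,0,-6.9,1],[0,0,0,0,0,-6.9,1],[0,0,0,0,0,-6.9,1],[0,0,0,0,0,-6.9,1],[0,0,0,0,0,-6.9,1],[0,0,0,0,0,-6.9,1]]]'; done
python3 -m crank '[[[0,0,0,0,0,-6.9,1],[0,0,0,0,0,-6.9,1],[0,0,0,0,0,-6.9,1],[0,0,0,0,0,-6.9,1],[0,0,0,0,0,-6.9,1],[0,0,0,0,0,-6.9,1],[0,0,0,0,0,-6.9,1],[0,0,0,0,0,-6.9,1]]]'
python3 -m crank '[[[0,0,0,0,0,-6.9,1],[0,0,0,0,0,-6.9,1],[0,0,0,0,0,-6.9,1],[0,0,0,0,0,-6.9,1],[0,0,0,0,0,-6.9,1],[0,0,0,0,0,-6.9,1],[0,0,0,0,0,-6.9,1],[0,0,0,0,0,-6.9,1]]]'
python3 -c "
from h import *
print(r.observe()['qpos'],r.observe()['eef_pos'])"
```

```text
clock: 14.47
eef_pos: [0.5099, 0.0055, 0.2513]
tool_rot: [3.141, 0.003, 0.962]
force: [0.2, -0.4, 0.2]
opening: 1.001
clock: 15.13
eef_pos: [0.5099, 0.0055, 0.2512]
tool_rot: [-3.14, 0.002, 1.925]
force: [-0.3, 0.6, 1.0]
opening: 1.003
clock: 15.8
eef_pos: [0.5099, 0.0055, 0.2511]
tool_rot: [-3.139, -0.001, 2.889]
force: [0.8, 0.9, 0.2]
opening: 0.998
[-0.78260469  0.06915241  0.72110616  1.79094836 -0.04516054  1.30037037
  1.26752252] [0.50985193 0.00547516 0.25111227]
```

```bash
python3 -m crank '[[[0,0.0375,0,0,0,0,1],[0,0.0375,0,0,0,0,1],[0,0.0375,0,0,0,0,1],[0,0.0375,0,0,0,0,1],[0,0.0375,0.015,0,0,0,1],[0,0.0375,0.02,0,0,0,1],[0,0.0375,0.015,0,0,0,0.2],[0,0,0,0,0,0,0.2]]]'
python3 - <<'E'
from h import *
look('w10',['lid_grip','lid']);
E
```

```text
clock: 16.47
eef_pos: [0.5741, 0.2674, 0.1954]
tool_rot: [-3.137, -0.006, 2.893]
force: [-0.3, 2.2, -0.8]
opening: 0.75
tcp [0.5741 0.2674 0.1954] rpy [-179.75   -0.34  165.75]
lid_grip [([302.0, 145.2], 0.59)]
lid [([310.0, 147.5], 0.92)]
```

View pics/w10.png

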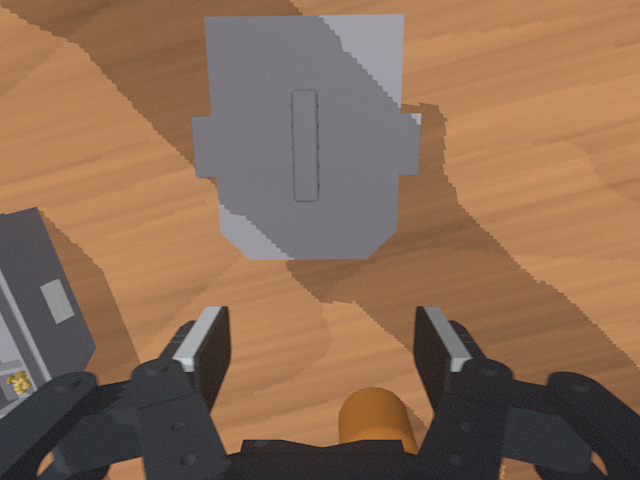

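```bash
sed -i 's/o,d=ray(c,uv) if isinstance(c,str) else c/o,d=ray(c,uv) if isinstance(c,str) else (c,uv)/' h.py; python3 - <<'E'
from h import *
np.set_printoptions(precision=4,suppress=True)
pts=np.array([(205,17),(404,14),(397,232),(367,259),(250,258.5),(220,231)],float)
m=np.array([(-70,-55,12),(-70,55,12),(52,55,12),(70,37,12),(70,-37,12),(52,-55,12)])/1000
p=fit('w10',pts,m,[.51,.27,-.2,0.048])
print('bar z=.082',atzT('w10',(305.3,145.5),.082),atzT('w10',(304.5,90),.082),atzT('w10',(306.3,201),.082))
print('tri bar',tri([rayT('w10',(305.3,145.5)),rayT('w1',(311.5,139))]))
o=r.observe();y=o['tool_rot'][2]
for q in (p[:2],atzT('w10',(305.3,145.5),.082)[:2]):
  d=q-o['eef_pos'][:2]; print('tx',d@[np.cos(y),np.sin(y)],'ty',d@[np.sin(y),-np.cos(y)],o['eef_pos'],np.degrees(y))
E
```

```text
fit [ 0.5146  0.2733 -0.2419  0.0475] deg -13.86 rms px 0.6938289122061875 [-0.3 -0.7  0.7  0.5 -1.  -1.1 -0.4 -0.4  0.5  0.8  0.3  1. ]
bar z=.082 [0.5135 0.2737 0.082 ] [0.486  0.2806 0.082 ] [0.5429 0.2665 0.082 ]
tri bar [0.5129 0.2753 0.1147]
tx 0.06354769401698938 ty -0.001452830766584355 [0.5764 0.2585 0.2004] 165.21939329870187
tx 0.06464126920778492 ty -0.0013684108867156495 [0.5764 0.2585 0.2004] 165.21939329870187
```

```bash
python3 -m crank '[[[0.032,-0.0014,0.01,0,0,-0.9,0],[0.032,0,0.02,0,0,0,0],[0,0,0.025,0,0,0,0],[0,0,0.025,0,0,0,0],[0,0,0.02,0,0,0,0],[0,0,0.01,0,0,0,0],[0,0,0,0,0,0,0],[0,0,0,0,0,0,0]]]'
python3 - <<'E'
from h import *
look('w11',[]);a=snap('side','side11');b=snap('scene','scene11')
c=np.hstack([cv2.resize(a[150:250,180:280],(400,400),interpolation=cv2.INTER_CUBIC),cv2.resize(b[175:275,395:495],(400,400),interpolation=cv2.INTER_CUBIC)])
cv2.imwrite('pics/z11.png',c[:,:,::-1])
E
```

```text
clock: 17.28
eef_pos: [0.5143, 0.2724, 0.093]
tool_rot: [-3.142, 0.001, 2.898]
force: [0.6, -0.3, -0.4]
opening: 0.505
tcp [0.5143 0.2724 0.093 ] rpy [-1.8000e+02  3.0000e-02  1.6602e+02]
```

View pics/w11.png

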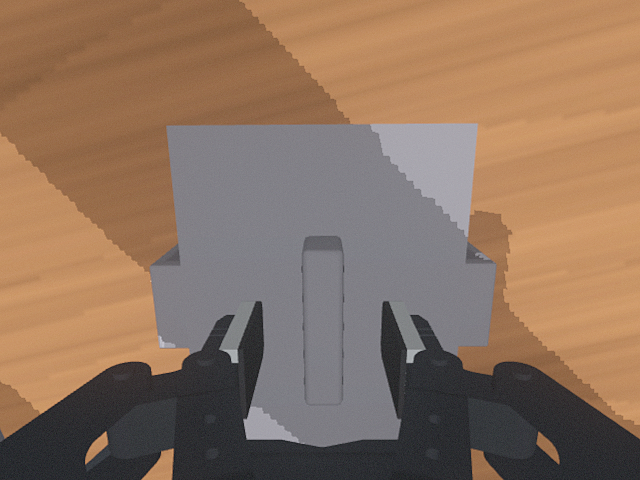

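View pics/z11.png

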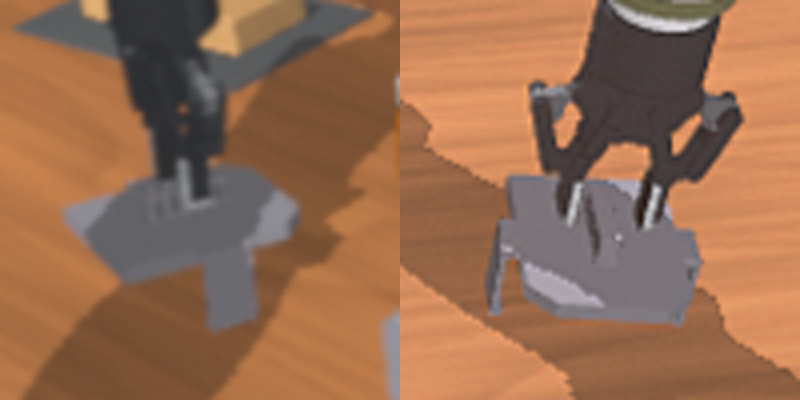

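Fingers straddle the bar evenly. Go 6 mm deeper and close.

```bash
python3 -m crank '[[[0,0,0.006,0,0,0,0],[0,0,0,0,0,0,0],[0,0,0,0,0,0,-1],[0,0,0,0,0,0,-1],[0,0,0,0,0,0,-1],[0,0,0,0,0,0,-1],[0,0,0,0,0,0,-1],[0,0,0,0,0,0,-1]]]' 50
python3 -m crank '[[[0,0,-0.01,0,0,0,-1],[0,0,-0.02,0,0,0,-1],[0,0,-0.02,0,0,0,-1],[0,0,0,0,0,0,-1],[0,0,0,0,0,0,-1]]]' 80
python3 - <<'E'
from h import *
look('w12',[])
E
```

```text
clock: 18.1
eef_pos: [0.5138, 0.2733, 0.0867]
tool_rot: [3.141, 0.0, 2.899]
force: [0.5, -0.6, 3.7]
opening: 0.145
clock: 18.52
eef_pos: [0.5138, 0.2734, 0.1374]
tool_rot: [3.14, 0.001, 2.899]
force: [0.3, 0.1, -3.1]
opening: 0.14
tcp [0.5138 0.2734 0.1374] rpy [1.7991e+02 5.0000e-02 1.6610e+02]
```

View pics/w12.png

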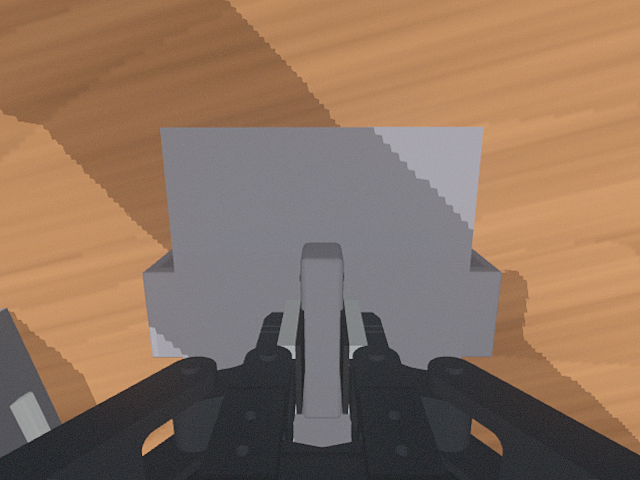

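```bash
python3 - <<'E'
from h import *
pts=np.array([(161,128),(484,127)],float)
z=.1374-.0387+.012
m=np.array([(-70,-55,z*1000),(-70,55,z*1000)])/1000
p=fit('w12',pts,m,[.514,.2734,-.24,0],False)
o=r.observe();y=o['tool_rot'][2];d=p[:2]-o['eef_pos'][:2]
print('lid in tool: x',d@[np.cos(y),np.sin(y)],'y',d@[np.sin(y),-np.cos(y)])
E
```

```text
fit [ 0.5151  0.2741 -0.24  ] deg -13.75 rms px 0.4749690088619477 [-0.7  0.1  0.7  0.1]
lid in tool: x -0.0015880930949121307 y 0.001433038559864118
```

```bash
python3 -m crank '[[[0,0,-0.03,0,0,0,-1],[0,0,-0.035,0,0,0,-1],[0,0,0,0,0,0,-1]]]'; python3 -m crank '[[[-0.0157,-0.0307,0,0,0,0,-1],[-0.0157,-0.0307,0,0,0,0,-1],[-0.0157,-0.0307,0,0,0,0,-1],[-0.0157,-0.0307,0,0,0,0,-1],[-0.0157,-0.0307,0,0,0,0,-1],[-0.0157,-0.0307,0,0,0,0,-1],[-0.0157,-0.0307,0,0,0,0,-1],[-0.0157,-0.0307,0,0,0,0,-1]]]'
python3 -m crank '[[[0,0,0,0,0,-3.4,-1],[0,0,0,0,0,-3.4,-1],[0,0,0,0,0,-3.4,-1],[0,0,0,0,0,-3.4,-1],[0,0,0,0,0,0,-1],[0,0,0,0,0,0,-1]]]'
python3 - <<'E'
from h import *
look('w13',[]);a=snap('side','side13');b=snap('scene','scene13')
c=np.hstack([cv2.resize(a[130:280,240:390],(400,400),interpolation=cv2.INTER_CUBIC),cv2.resize(b[175:325,285:435],(400,400),interpolation=cv2.INTER_CUBIC)])
cv2.imwrite('pics/z13.png',c[:,:,::-1])
E
```

```text
clock: 18.82
eef_pos: [0.5155, 0.2738, 0.2063]
tool_rot: [3.137, 0.004, 2.898]
force: [1.0, 0.9, -0.4]
opening: 0.139
clock: 19.48
eef_pos: [0.576, 0.003, 0.2003]
tool_rot: [-3.141, -0.001, 2.899]
force: [-0.1, 0.7, -2.5]
opening: 0.142
clock: 19.98
eef_pos: [0.576, 0.0045, 0.2005]
tool_rot: [-3.141, -0.001, 3.134]
force: [-0.4, 0.2, -1.9]
opening: 0.137
tcp [0.576  0.0045 0.2005] rpy [-1.7999e+02 -8.0000e-02  1.7959e+02]
```

View pics/w13.png

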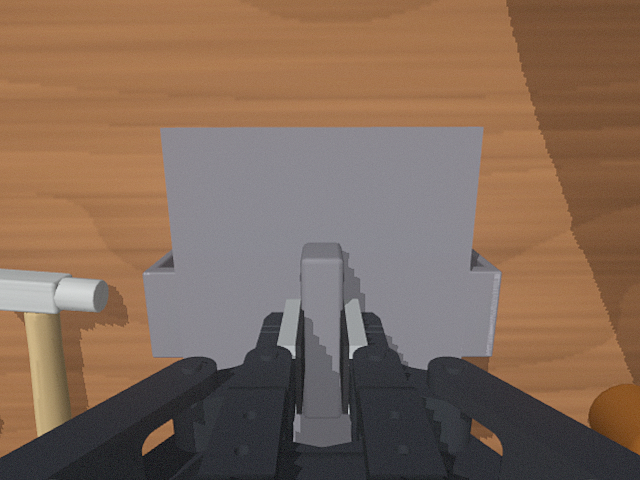

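View pics/z13.png

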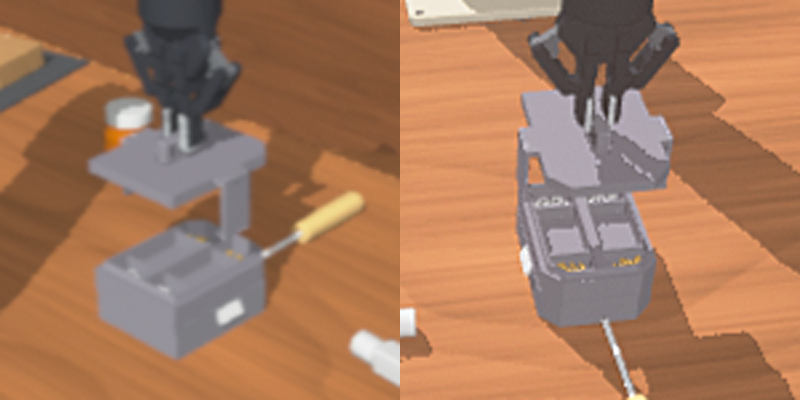

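Lid is over the tray, cut end the right way (+x). Lower with clip arms straddling.

```bash
python3 -m crank '[[[-0.0005,-0.0003,0.02,0,0,0,-1],[0,0,0.02,0,0,0,-1],[0,0,0.02,0,0,0,-1],[0,0,0.015,0,0,0,-1],[0,0,0.01,0,0,0,-1],[0,0,0,0,0,0,-1],[0,0,0,0,0,0,-1]]]'
python3 - <<'E'
from h import *
look('w14',[]);a=snap('side','side14');b=snap('scene','scene14')
c=np.hstack([cv2.resize(a[165:265,260:360],(400,400),interpolation=cv2.INTER_CUBIC),cv2.resize(b[205:305,305:405],(400,400),interpolation=cv2.INTER_CUBIC)])
cv2.imwrite('pics/z14.png',c[:,:,::-1])
E
```

```text
clock: 20.72
eef_pos: [0.5769, 0.0042, 0.1165]
tool_rot: [-3.141, -0.0, 3.136]
force: [0.2, -0.0, -1.7]
opening: 0.138
tcp [0.5769 0.0042 0.1165] rpy [-1.7998e+02 -2.0000e-02  1.7968e+02]
```

View pics/z14.png

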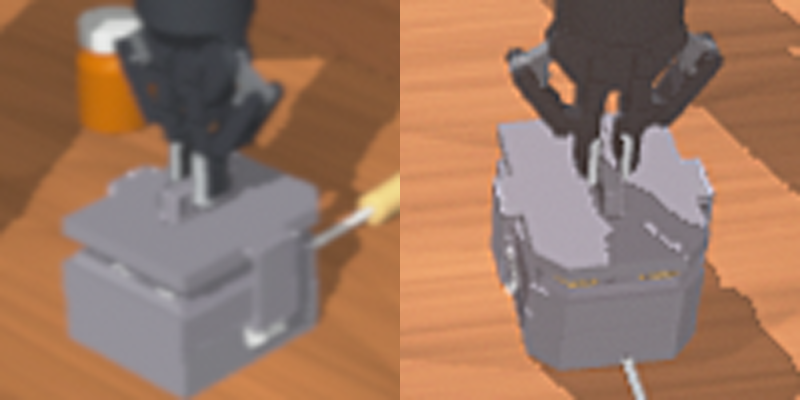

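```bash
python3 -m crank '[[[0,0.0008,0.004,0,0,0,-1],[0,0,0.004,0,0,0,-1],[0,0,0.002,0,0,0,-1],[0,0,0,0,0,0,-1]]]' 100;python3 -m crank '[[[0,0,0.002,0,0,0,-1],[0,0,0.002,0,0,0,-1],[0,0,0,0,0,0,-1]]]'
```

```text
clock: 21.2
eef_pos: [0.5771, 0.0049, 0.1063]
tool_rot: [-3.141, 0.0, 3.136]
force: [0.7, -0.1, -1.7]
opening: 0.129
clock: 21.45
eef_pos: [0.5777, 0.0049, 0.1031]
tool_rot: [3.141, 0.002, 3.136]
force: [-0.2, -0.2, 4.3]
opening: 0.133
```

Touching the catches as expected; press on.

```bash
python3 -m crank '[[[0,0,0.002,0,0,0,-1],[0,0,0.002,0,0,0,-1],[0,0,0,0,0,0,-1]]]';python3 -m crank '[[[0,0,0.002,0,0,0,-1],[0,0,0.002,0,0,0,-1],[0,0,0,0,0,0,-1]]]'
```

```text
clock: 21.7
eef_pos: [0.5768, 0.0048, 0.098]
tool_rot: [-3.141, -0.0, 3.136]
force: [1.9, -3.1, -4.5]
opening: 0.131
clock: 21.95
eef_pos: [0.5768, 0.0046, 0.0967]
tool_rot: [3.14, -0.001, 3.136]
force: [-14.7, -1.3, 31.2]
opening: 0.133
```

```bash
python3 -m crank '[[[0,0,0.0015,0,0,0,-1],[0,0,0,0,0,0,-1],[0,0,0,0,0,0,-1]]]'
python3 - <<'E'
from h import *
look('w15',[]);a=snap('side','side15');b=snap('scene','scene15')
c=np.hstack([cv2.resize(a[165:265,260:360],(400,400),interpolation=cv2.INTER_CUBIC),cv2.resize(b[205:305,305:405],(400,400),interpolation=cv2.INTER_CUBIC)])
cv2.imwrite('pics/z15.png',c[:,:,::-1])
E
```

```text
clock: 22.2
eef_pos: [0.5768, 0.0046, 0.0967]
tool_rot: [3.139, -0.001, 3.135]
force: [-22.2, -1.6, 47.1]
opening: 0.131
tcp [0.5768 0.0046 0.0967] rpy [ 1.7986e+02 -3.0000e-02  1.7965e+02]
```

View pics/z15.png

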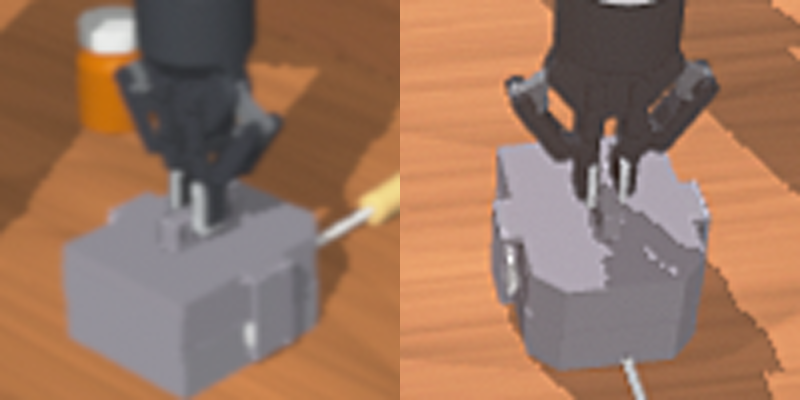

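Home, hard stop at z 0.0967. Ease off, let go, rise.

```bash
python3 -m crank '[[[0,0,-0.0035,0,0,0,-1],[0,0,0,0,0,0,-1]]]'; python3 -m crank '[[[0,0,-0.0005,0,0,0,-0.5],[0,0,0,0,0,0,-0.1],[0,0,0,0,0,0,0],[0,0,0,0,0,0,0],[0,0,0,0,0,0,0]]]'
python3 -m crank '[[[0,0,-0.015,0,0,0,0],[0,0,-0.025,0,0,0,0],[0,0,-0.035,0,0,0,0],[0,0,-0.04,0,0,0,0],[-0.03,0,-0.03,0,0,0,0],[-0.03,0,0,0,0,0,0],[0,0,0,0,0,0,0],[0,0,0,0,0,0,0]]]'
python3 - <<'E'
from h import *
look('w16',[]);a=snap('side','side16');b=snap('scene','scene16')
c=np.hstack([cv2.resize(a[165:265,260:360],(400,400),interpolation=cv2.INTER_CUBIC),cv2.resize(b[205:305,305:405],(400,400),interpolation=cv2.INTER_CUBIC)])
cv2.imwrite('pics/z16.png',c[:,:,::-1])
E
```

```text
clock: 22.52
eef_pos: [0.5769, 0.0051, 0.0969]
tool_rot: [3.141, 0.0, 3.136]
force: [-6.3, -2.9, 15.2]
opening: 0.126
clock: 22.93
eef_pos: [0.5769, 0.0052, 0.0966]
tool_rot: [3.142, -0.0, 3.137]
force: [-0.2, -0.6, -0.1]
opening: 0.5
clock: 23.6
eef_pos: [0.6371, 0.0048, 0.2406]
tool_rot: [-3.14, -0.001, 3.136]
force: [-0.9, -1.1, -0.6]
opening: 0.5
tcp [0.6371 0.0048 0.2406] rpy [-1.7993e+02 -4.0000e-02  1.7971e+02]
```

View pics/z16.png

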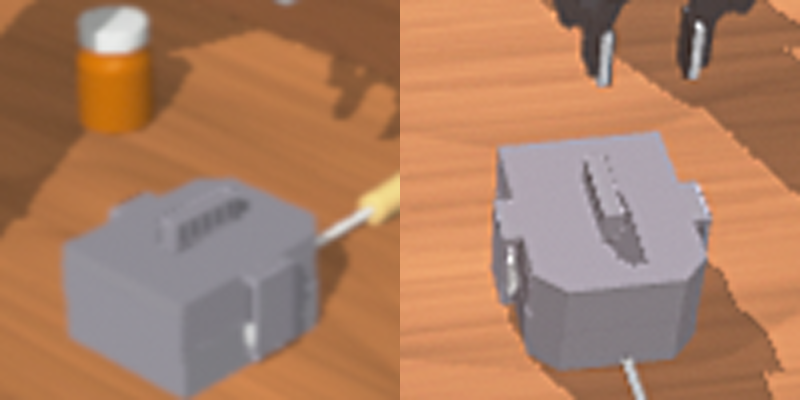

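View pics/w16.png

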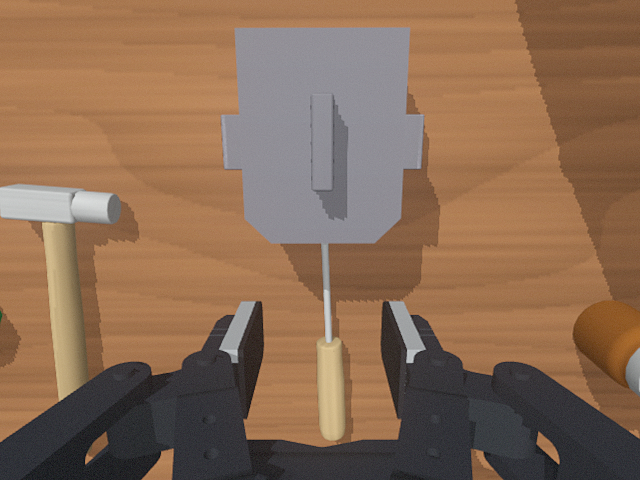

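Closed case, no gap, both arms clipped, aligned. Fit the lid pose as a last check and hand in if good.

```bash
python3 - <<'E'
from h import *
pts=np.array([(235,28),(409,28),(401,219),(374,243),(272,243),(245,219)],float)
m=np.array([(-70,-55,12),(-70,55,12),(52,55,12),(70,37,12),(70,-37,12),(52,-55,12)])/1000
p=fit('w16',pts,m,[.577,.005,0,0.058])
if abs(p[3]-.058)<.006 and abs(p[0]-.5775)<.005 and abs(p[1]-.005)<.005 and abs(p[2])<.04:
    r.sign_off(); print('signed off',r.observe()['clock'])
E
```

```text
fit [ 0.5781  0.0062 -0.0022  0.0569] deg -0.13 rms px 0.43714189378808915 [-0.1  0.6  0.7 -0.  -0.3 -0.7  0.4 -0.  -0.7  0.3 -0.  -0.2]
the job is handed in; nothing more can be done
the job is handed in; nothing more can be done
```

I lowered the tray onto the bottom box, let it go, then lowered the lid over it and pressed it home. The job was handed in at about 24 s of the 64 s allowed. The hand-in reports no verdict, so what follows is from my own measurements.

- **Tray:** it came to rest at the expected height and looked flush with the box, cut corners over cut corners. The tray view after letting go disagreed a little: z 31.0 mm (lower limit of the seat range; 34 mm expected), y about 1.5 mm off the box's, with a coarse fit of 1.4 px. The tool height at the stop (72.1 mm, 72 mm expected) matched a proper seat, so I went on.
- **Lid:** I pressed until a hard stop (47 N at the wrist). The force had dropped just before, at about the height where the clips should snap.
- **Final check:** the wrist camera, with the gripper clear, put the lid at (0.578, 0.006) m, yaw −0.1°, origin about 57 mm up (58 mm expected). The box measured (0.578, 0.005), yaw −0.5°.
- **Clips and gaps:** the last side and scene views show no gap, and both clip arms are down over the catches. The hooks themselves can't be seen directly.
- **Other tools:** I never touched the hammer, screwdriver or jar, and they look unmoved in the pictures, though I did not measure them.

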